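# Bring the robot cell back into service

### The arm

A 6-joint arm with a two-finger parallel gripper is mounted at the origin on the work surface. World frame = base frame: x ahead of the robot, y to its left, z up, the work surface at z = 0. Lengths are in m, angles in rad, forces in N, time in s.
With the tool pointing down it reaches from about 0.375 to 0.9 m from the base axis. Payload 3.1 kg.
Tool frame: the origin (TCP) lies between the finger pads; the fingertips stand 22 mm ahead of it and the grasp point (between the pads) lies 3 mm ahead of it; z points along the fingers, y is the line along which they close (so a half turn about z gives the same grasp; the last joint's range is limited). The gripper opens to 87 mm and grips with 3 to 60 N. Pads are 19 mm wide; open, the fingers measure 117 mm over their backs; the gripper's body (75 mm by 190 mm) begins 51 mm behind the grasp point.
Start: joints at [1.111, 0.527, 1.433, -0, 1.181, -0.178], TCP at [0.173, 0.601, 0.21] pointing down, gripper open.
Joint ranges: [-3.08, 3.08], [-0.75, 2.2], [0.22, 2.44], [-1.43, 4.57], [0, 2.65], [-2.85, 2.85]. Speed limits (rad/s): [2.79, 2.79, 3.14, 3.14, 3.14, 3.14].

### API

Orientations are given as a unit quaternion [x, y, z, w].
In Python, from rig import get_obs, camera, get_calibration, hand_in, cut_out gives the robot as it stands.
- The arm moves only by the shell command python3 -m inch 'ROWS' [OPENING] [FORCE]. ROWS is JSON, one flat list of numbers, 6 for each row, row after row: the shift along the tool's x, y, z scaled (see below), then the turn, a rotation vector about the tool's x, y, z scaled (see below). A call has 1 to 20 rows; each row is the pose to reach, as a shift and turn from the pose commanded when the call began, along the tool's axes at that moment; what a row does not reach only later rows make up. The controller multiplies each number of a shift by 0.08 m and each number of a turn by 90 degrees. A row lasts 1/12 s, in which the tool goes at most 41.7 mm and 7.16 degrees, less where a joint would pass 70% of its speed; a pose out of reach is approached as far as the arm can. A call with a number of a shift or a turn outside -1 to 1 is refused whole. A call with a gripper value outside its range is refused whole. OPENING is the finger opening in mm, from 0 to 87, set as the call begins (- or left out, the last holds). The fingers move at their own pace and stop on an object; FORCE is the grip in N (left out, the last holds). Time passes only in rows, so rows that repeat a pose let the fingers close. It gives the time, the measured TCP pose, the force, the opening and the grip force at its end, in the units of the state.
- get_obs(): the state, without advancing time (a new reading comes with each control period).
- camera(name): name is "side" or "top" or "wrist"; returns the picture (384x512x3 uint8, red, green, blue); there is no depth.
- get_calibration(name): a dict with "vertical_fov" (degrees; the focal length in pixels is half the picture's height over the tangent of half this angle, whatever the lens; pixels are square), "cx", "cy" (the principal point, pixels), "T" (4x4, takes a point from camera to world coordinates). Camera axes: x right, y down, z forward; pixel columns grow to the right and rows downward; lengths in m; the calibration is good to about 2 mm. The wrist camera is an equidistant fisheye: a pixel r from the principal point sees the ray r / f radians off the axis. A picture is of the moment at which its call begins: read the wrist's pose just before it. get_calibration takes no time and is no camera call; for the wrist camera it gives the pose at the moment of the call.
- hand_in(): hands the job in; it is judged then, once.
Trained networks look in the newest picture that a camera, given by its name, has taken for a name from the list of things; names that differ only in an ending like _2 or _b are one class to them, and where a whole thing is asked for, a point or a joint stands for the part that bears it (a point fixed in the world has none). Each returns a list of dicts, best first, with "conf" (0 to 1); they miss things now and then, are a little off and sometimes report something else, mostly with a low value. They report only what shows in the picture. A call takes as long as a camera call.
- cut_out(camera, thing): "region" (384x512 bool, what is visible of it) and "bbox" ([left, top, right, bottom] in pixels, round what is visible of it).
The state is a dict: "time": time; "q": joint angles; "joint_velocities": joint speeds; "joint_torque": joint torques, N m; "position": TCP position; "tool_rot": TCP orientation; "ft_force": force on the tool from outside, world axes, zero at the start; "moment": the same for the moment, N m; "grip_width": finger opening in m; "grip_force": force on a finger pad.
Only numpy, scipy, OpenCV 4.12 (cv2) and the standard library are available. Lean on these libraries where they do the work, as an engineer would, in place of code of your own. Each camera call takes 0.05 s, during which the arm holds its last target. There are 200 camera calls.

### The job

Bring the cell back into service: first switch on the supply box by pressing down the raised end of its wide main rocker, then on the sloping console press the square reset key fully home and let it come out again, and last press the round start button next to it fully home and let go. It is fingertip work: pick nothing up, leave the narrow rocker and the mushroom-headed stop button alone, and do not push the console, the parts or the tools out of place.

Things in the scene. Friction and masses are not known exactly. Their poses are not given: they have to be found in the camera images.
- supply_box: Supply box, fixed to the bench: light grey steel enclosure, 120 mm deep (x), 176 mm wide (y), flat top 62 mm above the origin. Origin at the centre of its underside, 3 mm above the work surface; z up, -x towards the robot at yaw 0. On its top: two black rockers, two 8 mm high fuse caps, a pilot lamp.
- main_rocker (a joint): The wide rocker (30 mm in y, 40 mm in x) at 45 mm towards +y on the supply box: the main switch. It pivots at mid-length about the box's y axis. 0 = off: its +x half stands up by 0.36 rad, its -x half lies level. 0.36 rad = on: +x half level, face 7.5 mm above the box's top (frame 3 mm high). Snaps over its middle and stays; about 4 N straight down near the raised end tips it.
- main_rocker_raised (a point): Point on the face of the main rocker's raised half, 14 mm from the pivot line (the half is 20 mm long), in the middle of its width; moves with the rocker. While off it stands about 12 mm above the box's top; it comes down about 4.5 mm as the rocker goes on. Axes as the box's while off.
- aux_rocker (a joint): The narrow rocker (14 mm wide, 40 mm long) at 48 mm towards -y on the supply box's top, for an auxiliary outlet; off (0) and to stay off. Same movement as the main rocker.
- aux_rocker_raised (a point): Point on the raised half of the narrow rocker, as for the main one.
- console: Operator console, pale desk enclosure standing loose on rubber feet, about 1.3 kg: 140 mm deep (x), 212 mm wide (y), 40 mm high at its front (-x), 75 mm at the back; the panel slopes 14 degrees. Origin: centre of the underside. In a row across, 64 mm apart, from +y: square reset key, round start button, mushroom stop. 60 mm behind the row: 8 mm high lamps and key lock.
- console_left (a point): Point on the console's upper edge, at half depth, at its +y end.
- console_right (a point): The same at its -y end.
- reset_key (a joint): Square reset key, black, 26 by 26 mm, nearest the console's +y end. Spring return, travel 6 mm along the panel's normal: 0 = out, 0.006 m = home. 1.5 N starts it, 4.1 N holds it home.
- reset_key_top (a point): Centre of the reset key's top face, 15 mm above the panel while out (bezel 3 mm high around it); moves with the key. Its z axis is the panel's normal (outwards, opposite to the way of pressing), its y axis runs along the row of buttons.
- start_button (a joint): Round start button, black, 27 mm diameter, flat-topped, in the middle of the row, in a steel ring. Same travel and spring as the reset key.
- start_button_top (a point): Centre of the start button's top face, 15 mm above the panel while out; axes as for the reset key.
- stop_mushroom (a joint): Mushroom-headed stop button, black, 40 mm diameter, 25 mm high above the panel, nearest the console's -y end. Same travel and spring. Not to be pressed.
- stop_mushroom_top (a point): Top of the mushroom head.
- turned_part0_mid (a point): Turned aluminium part, 45 mm diameter, 55 mm tall, standing upright on the mat between the two units; the point is its centre, half-way up. Bystander.
- turned_part1_mid (a point): the same kind of turned part, standing behind the console; the point is its centre, half-way up. Bystander.
- turned_part2_mid (a point): the same kind of turned part, standing behind the supply box; the point is its centre, half-way up. Bystander.
- bush: Brass bush, 22 mm diameter, 20 mm tall, standing on top of the supply box near the edge towards its -x; origin at its underside. Bystander.
- screwdriver: Screwdriver, 190 mm long, lying in front of the console (its -x side). Bystander.
- caliper: Digital caliper, 235 mm long, lying at the left of the bench. Bystander.
- tape_roll: Roll of dark tape, 84 mm diameter, 24 mm tall, at the right of the bench. Bystander.
- grease_jar: Small grease jar with a white cap, 60 mm diameter, 70 mm tall, at the left of the bench. Bystander.

How it is judged:
By the outcome, as a careful person would: the job done as asked, in the order asked, and still so for the second after the job is handed in, with the robot touching nothing.
It also fails if it takes over 48 s, if anything falls off the work surface, if the arm or the gripper's body presses on something with over 40 N, if the wrist force passes 120 N, or if a joint passes its speed limit or range.

## Working session

There is one attempt and no reset: what is moved stays moved. The work goes in short steps, Python scripts to look and compute and a shell command to move; the robot and the scene stay as the last step left them, time stands still between calls to the robot, and variables do not carry over. Pictures are saved under pics/ and viewed, at most 10 in all, crops included, and the job is handed in when it is done.

```bash
mkdir -p pics; ls; python3 - <<'E'
from rig import *
import cv2,numpy as np
o=get_obs();print(o)
for n in ("top","side"):
    im=camera(n);cv2.imwrite(f"pics/{n}0.png",cv2.resize(im[:,:,::-1],(800,600)));c=get_calibration(n);print(n,c)
    for t in ("supply_box","main_rocker","aux_rocker","console","reset_key","start_button","stop_mushroom"):
        for d in cut_out(n,t)[:2]:
            ys,xs=np.nonzero(d["region"]);print(t,round(d["conf"],2),d["bbox"],xs.mean().round(1),ys.mean().round(1))
E
```

```text
pics
{'time': 0.0, 'q': array([ 1.11150816e+00,  5.28458630e-01,  1.43392665e+00, -3.28863520e-05,
        1.18140304e+00, -1.78478801e-01]), 'joint_velocities': array([ 0.00130304, -0.00021709,  0.00043157, -0.00185154, -0.0010157 ,
        0.0010726 ]), 'joint_torque': array([ 2.28512454e-04, -4.40047252e+01, -1.76592779e+01,  6.33102749e-02,
        5.83349273e-02, -1.72621135e-04]), 'position': array([0.17282649, 0.59982048, 0.20906856]), 'tool_rot': array([ 1.39937547e-01,  9.90159723e-01, -1.04725368e-03, -3.29738942e-04]), 'ft_force': array([ 0.80538873, -0.42978453,  0.56714409]), 'moment': array([-0.00410373, -0.01120057,  0.01287054]), 'grip_force': 0.0, 'grip_width': 0.08702421304480389}
top {'vertical_fov': 43.72019518587623, 'cx': 254.65876611095962, 'cy': 188.1881272363043, 'T': array([[ 0.0144021 , -0.99094126,  0.13352154,  0.33467152],
       [-0.99951976, -0.017932  , -0.02527218,  0.04847997],
       [ 0.02743755, -0.13309345, -0.99072363,  1.4952223 ],
       [ 0.        ,  0.        ,  0.        ,  1.        ]])}
supply_box 0.88 [294.3, 134.8, 359.0, 203.5] 326.0
[... 273 characters left out ...]
6, 'cx': 261.3495943626588, 'cy': 191.46259511667571, 'T': array([[ 0.97620079, -0.08280306,  0.20043868,  0.20651667],
       [-0.21578608, -0.463098  ,  0.85963749, -1.28186463],
       [ 0.02164214, -0.88243068, -0.46994438,  0.8217872 ],
       [ 0.        ,  0.        ,  0.        ,  1.        ]])}
supply_box 0.98 [268.8, 224.0, 318.3, 274.2] 292.9 247.1
supply_box 0.69 [238.7, 158.3, 297.1, 202.2] 267.7 180.1
main_rocker 0.57 [284.1, 223.1, 300.0, 231.9] 290.4 228.1
aux_rocker 0.44 [286.4, 241.3, 300.7, 248.1] 295.1 245.3
console 0.92 [238.8, 158.4, 297.1, 201.7] 267.7 180.2
console 0.44 [315.2, 290.9, 345.7, 316.3] 330.5 302.0
start_button 0.56 [290.9, 245.3, 301.0, 251.7] 295.3 245.1
```

View pics/top0.png

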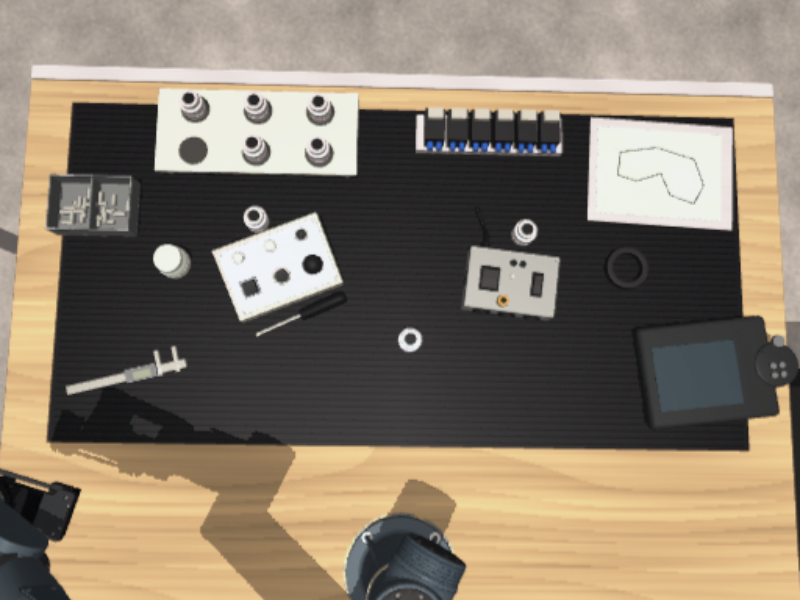

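View pics/side0.png

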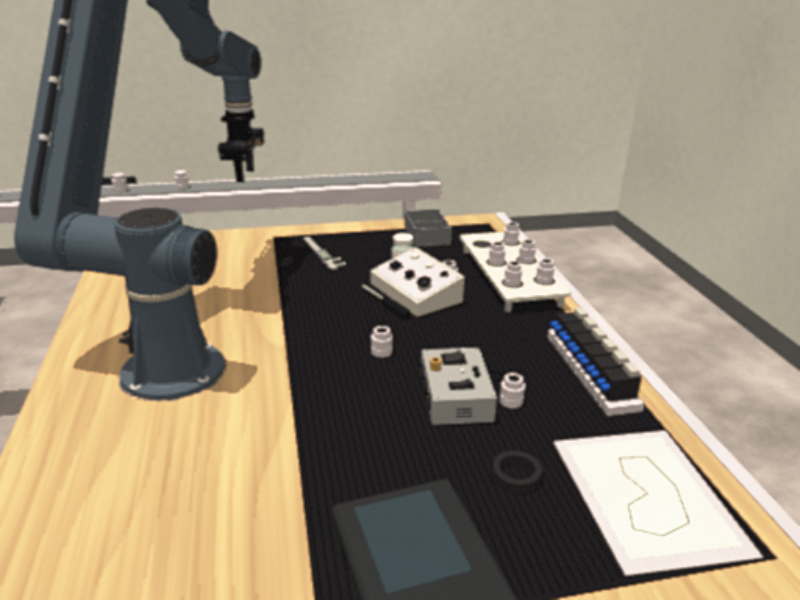

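The top view (800 px scale) shows the main rocker at (489,278), the aux rocker at (537,284), the reset key at (250,287), start at (281,275) and the mushroom at (312,264). The side view agrees with this layout.

```bash
cat > h.py <<'E'
from rig import *
import numpy as np,cv2
from scipy.spatial.transform import Rotation as R
def ray(n,c,u,v):
    f=192/np.tan(np.radians(c["vertical_fov"]/2));d=np.array([u-c["cx"],v-c["cy"]])/f
    if n=="wrist":
        r=np.hypot(*d);d=np.array([*(d*np.sinc(r/np.pi)/1),np.cos(r)])
    else: d=np.array([*d,1])
    return c["T"][:3,3],c["T"][:3,:3]@d
def hit(n,c,u,v,z):
    o,d=ray(n,c,u,v);return o+d*(z-o[2])/d[2]
def rows(target,Rt,o=None):
    "shift/turn (scaled) from the current pose to the target TCP pose"
    o=o or get_obs();R0=R.from_quat(o["tool_rot"])
    return (R0.inv().apply(np.array(target)-o["position"])/.08).round(3),((R0.inv()*Rt).as_rotvec()/(np.pi/2)).round(3)
def pose(yaw,tilt=0,flip=0):
    "tool down, tool y along the unit's y, tool tilted so z is minus the panel normal"
    return R.from_euler("z",yaw)*R.from_euler("y",-tilt)*R.from_euler("y",np.pi)*R.from_euler("z",flip)
E
python3 - <<'E'
from h import *
c=get_calibration("top")
for n,u,v,z in (("main",489,278,.072),("aux",537,284,.072),("reset",250,287,.068),("start",281,275,.068),("stop",312,264,.075),
 ("bxFL",464,307,.065),("bxFR",554,317,.065),("bxBL",471,246,.065),("bxBR",559,256,.065)):
    print(n,hit("top",c,u*.64,v*.64,z).round(4))
o=get_obs();print(R.from_quat(o["tool_rot"]).as_matrix().round(3))
w=get_calibration("wrist");print(w["T"].round(3),w["vertical_fov"])
E
```

```text
main [ 0.561  -0.1635  0.072 ]
aux [ 0.551  -0.2567  0.072 ]
reset [0.5355 0.2961 0.068 ]
start [0.5599 0.2377 0.068 ]
stop [0.5813 0.1782 0.075 ]
bxFL [ 0.5045 -0.116   0.065 ]
bxFR [ 0.4881 -0.2906  0.065 ]
bxBL [ 0.6247 -0.1294  0.065 ]
bxBR [ 0.6082 -0.302   0.065 ]
[[-0.961  0.277  0.   ]
 [ 0.277  0.961  0.   ]
 [ 0.     0.    -1.   ]]
[[ 0.278  0.924  0.264  0.099]
 [ 0.961 -0.267 -0.077  0.621]
 [-0.     0.275 -0.961  0.385]
 [ 0.     0.     0.     1.   ]] 65.70646984690485
```

```bash

python3 -m inch '[-1,-1,0,0,0,0,-1,-1,0,0,0,0,-1,-1,0,0,0,0,-1,-1,0,0,0,0]' 0 10
python3 -m inch '[-1,-1,0,0,0,0,-1,-1,0,0,0,0,-1,-1,0,0,0,0,-1,-1,0,0,0,0]'
python3 -m inch '[-1,-1,0,0,0,0,-1,-1,0,0,0,0,-1,-1,0,0,0,0,-1,-1,0,0,0,0]'
python3 -m inch '[-1,-1,0,0,0,0,-1,-1,0,0,0,0,-1,-1,0,0,0,0,-1,-1,0,0,0,0]'
```

```text
time: 1.13
position: [0.2292, 0.4967, 0.2098]
tool_rot: [0.142, 0.99, -0.002, 0.0]
ft_force: [-0.4, -0.5, 0.2]
grip_width: 0.0677
grip_force: 0.0
time: 1.47
position: [0.2842, 0.3989, 0.2101]
tool_rot: [0.142, 0.99, -0.001, 0.0]
ft_force: [-0.8, 0.5, -0.2]
grip_width: 0.0414
grip_force: 0.0
time: 1.8
position: [0.3397, 0.301, 0.2103]
tool_rot: [0.142, 0.99, -0.0, 0.001]
ft_force: [-0.7, -0.1, -0.3]
grip_width: 0.015
grip_force: 0.0
time: 2.13
position: [0.3957, 0.2024, 0.2106]
tool_rot: [0.142, 0.99, 0.0, 0.002]
ft_force: [0.6, 0.2, 1.2]
grip_width: 0.0009
grip_force: 0.0
```

```bash

python3 -m inch '[-1,-1,0,0,0,0,-1,-1,0,0,0,0,-1,-1,0,0,0,0,-1,-1,0,0,0,0]'
python3 -m inch '[-1,-1,0,0,0,0,-1,-1,0,0,0,0,-1,-1,0,0,0,0,-1,-1,0,0,0,0]'
python3 -m inch '[-1,-1,0,0,0,0,-1,-1,0,0,0,0,-1,-1,0,0,0,0,-1,-1,0,0,0,0]'
python3 - <<'E'
from h import *
o=get_obs();print(o["position"],o["time"])
yaw=-.10;Rt=pose(yaw)
print(rows([.555,-.165,.19],Rt), Rt.as_matrix().round(2))
E
```

```text
time: 2.47
position: [0.4512, 0.1031, 0.2106]
tool_rot: [0.142, 0.99, -0.0, 0.003]
ft_force: [-0.0, 0.8, 0.5]
grip_width: 0.0006
grip_force: 0.0
time: 2.8
position: [0.5061, 0.0035, 0.2106]
tool_rot: [0.142, 0.99, -0.001, 0.003]
ft_force: [0.3, 0.1, 0.2]
grip_width: 0.0005
grip_force: 0.0
time: 3.13
position: [0.5605, -0.0958, 0.2103]
tool_rot: [0.141, 0.99, -0.001, 0.003]
ft_force: [1.3, 0.4, 0.5]
grip_width: 0.0006
grip_force: 0.0
[ 0.5604719  -0.09577121  0.21034113] 3.1333
(array([-0.175, -0.85 ,  0.256]), array([-0.001,  0.004, -0.117])) [[-1.   0.1  0. ]
 [ 0.1  1.  -0. ]
 [-0.   0.  -1. ]]
```

```bash

python3 -m inch '[-0.17,-0.85,0.25,0,0.004,-0.117,-0.17,-0.85,0.25,0,0.004,-0.117,-0.17,-0.85,0.25,0,0.004,-0.117,-0.17,-0.85,0.25,0,0.004,-0.117,-0.17,-0.85,0.25,0,0.004,-0.117,-0.17,-0.85,0.25,0,0.004,-0.117]'
python3 - <<'E'
from h import *
print(get_obs()["position"])
c=get_calibration("wrist");im=camera("wrist")
np.save("w1.npy",c["T"]);cv2.imwrite("pics/w1.png",cv2.resize(im[:,:,::-1],(800,600),interpolation=cv2.INTER_CUBIC))
for t,z in (("main_rocker",.073),("aux_rocker",.073),("supply_box",.065)):
    for d in cut_out("wrist",t)[:2]:
        ys,xs=np.nonzero(d["region"]);print(t,round(d["conf"],2),d["bbox"],xs.mean().round(1),ys.mean().round(1),hit("wrist",c,xs.mean(),ys.mean(),z).round(4))
E
```

```text
time: 3.63
position: [0.5504, -0.1595, 0.1903]
tool_rot: [0.048, 0.999, 0.001, -0.003]
ft_force: [0.8, 0.1, 0.2]
grip_width: 0.0004
grip_force: 0.0
[ 0.55043265 -0.15948379  0.19032764]
main_rocker 0.94 [234.3, 181.6, 262.1, 218.0] 246.9 197.9 [ 0.5599 -0.1641  0.073 ]
aux_rocker 0.97 [151.5, 178.7, 165.1, 214.3] 159.8 196.1 [ 0.5492 -0.2556  0.073 ]
supply_box 0.79 [124.8, 134.9, 288.2, 241.9] 206.6 183.4 [ 0.5424 -0.2049  0.065 ]
```

View pics/w1.png

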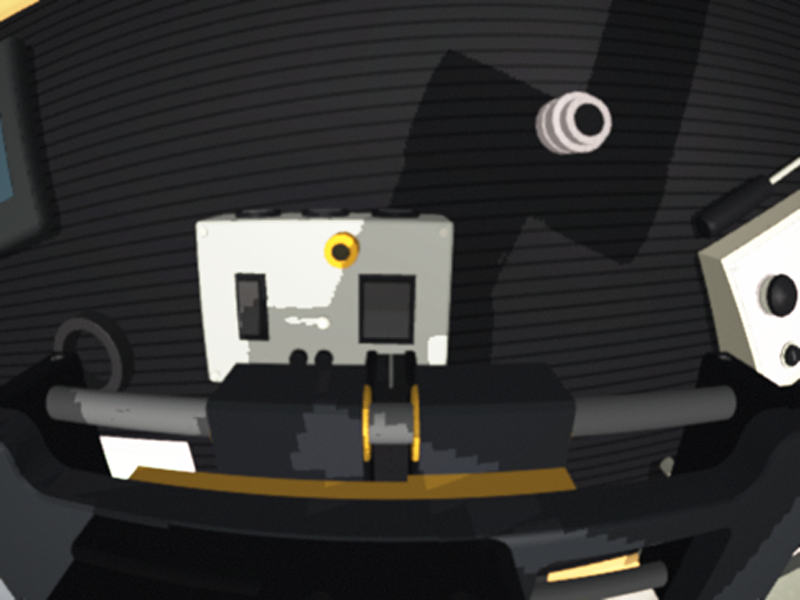

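```bash

python3 - <<'E'
from h import *
o=get_obs();print(o["position"],o["time"],o["joint_velocities"].max());Rt=pose(-.11)
print(rows([.575,-.1657,.112],Rt))
E
```

```text
[ 0.55051353 -0.16064475  0.19047508] 3.8333 0.0029272786217042278
(array([-0.316, -0.034,  0.979]), array([ 0.   , -0.004,  0.009]))
```

```bash

python3 -m inch '[-0.316,-0.034,0.5,0,-0.004,0.009,-0.316,-0.034,0.8,0,-0.004,0.009,-0.316,-0.034,0.979,0,-0.004,0.009,-0.316,-0.034,0.979,0,-0.004,0.009,-0.316,-0.034,0.979,0,-0.004,0.009]'
python3 -m inch '[0,0,0.06,0,0,0,0,0,0.12,0,0,0,0,0,0.15,0,0,0,0,0,0.18,0,0,0,0,0,0.2,0,0,0,0,0,0.2,0,0,0]'
```

```text
time: 4.25
position: [0.5743, -0.1663, 0.1111]
tool_rot: [0.055, 0.998, 0.001, -0.001]
ft_force: [0.1, 0.3, 0.2]
grip_width: 0.0006
grip_force: 0.0
time: 4.75
position: [0.5746, -0.1669, 0.0955]
tool_rot: [0.056, 0.998, 0.0, -0.0]
ft_force: [0.3, -1.0, 0.2]
grip_width: 0.0004
grip_force: 0.0
```

```bash

python3 -m inch '[0,0,0.015,0,0,0,0,0,0.015,0,0,0]'
python3 -m inch '[0,0,0.015,0,0,0,0,0,0.015,0,0,0]'
```

```text
time: 4.92
position: [0.5747, -0.1669, 0.0944]
tool_rot: [0.056, 0.998, 0.0, 0.0]
ft_force: [-0.8, -0.2, 0.7]
grip_width: 0.0004
grip_force: 0.0
time: 5.08
position: [0.5746, -0.1669, 0.0931]
tool_rot: [0.056, 0.998, 0.0, -0.0]
ft_force: [0.2, -0.8, 0.9]
grip_width: 0.0009
grip_force: 0.0
```

```bash

for i in 1 ; do python3 -m inch '[0,0,0.015,0,0,0,0,0,0.015,0,0,0,0,0,0.015,0,0,0]' | grep -E 'pos|ft_f'; done
python3 - <<'E'
from h import *
c=get_calibration("wrist");im=camera("wrist")
cv2.imwrite("pics/w2.png",cv2.resize(im[110:270,120:330,::-1],(800,600),interpolation=cv2.INTER_CUBIC))
print(get_obs()["ft_force"])
E
```

```text
position: [0.5746, -0.1669, 0.0919]
ft_force: [0.6, -0.1, 0.8]
[0.32449471 0.31169087 0.63423555]
```

View pics/w2.png

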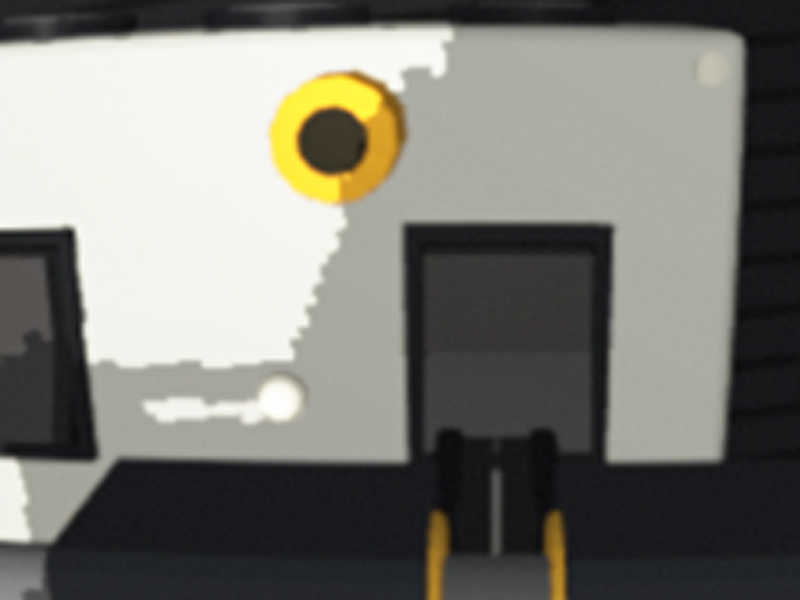

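The picture shows the tip over the far half of the main rocker at about crop pixel (495,440). The rocker's halves are shaded differently, so I'll check the geometry by projection.

```bash
cat >> h.py <<'E'
def proj(n,c,p):
    f=192/np.tan(np.radians(c["vertical_fov"]/2));T=c["T"];q=T[:3,:3].T@(np.array(p)-T[:3,3])
    if n=="wrist":
        s=np.hypot(q[0],q[1]);return np.array([c["cx"],c["cy"]])+f*np.arctan2(s,q[2])*q[:2]/s
    return np.array([c["cx"],c["cy"]])+f*q[:2]/q[2]
E
python3 - <<'E'
from h import *
o=get_obs();c=get_calibration("wrist");Rt=R.from_quat(o["tool_rot"]);print(o["position"],o["time"])
cr=lambda p:((p-[120,110])*[800/210,600/160]).round(0)
for dx in(-9.5,0,9.5): print("tip",dx,cr(proj("wrist",c,o["position"]+Rt.apply([-dx/1e3,0,.022]))))
# rocker measured from the crop: corners of frame
for u,v in ((405,228),(612,228),(425,350),(592,350),(425,255),(590,255),(420,455)):
    print(u,v,hit("wrist",c,u*210/800+120,v*160/600+110,.0725).round(4),hit("wrist",c,u*210/800+120,v*160/600+110,.068).round(4))
t=get_calibration("top")
im=camera("side");print([ (round(d["conf"],2),d["bbox"]) for d in cut_out("side","main_rocker")])
cv2.imwrite("pics/s2.png",cv2.resize(im[200:290,250:370,::-1],(800,600),interpolation=cv2.INTER_CUBIC))
E
```

```text
[ 0.57465528 -0.16688403  0.09194426] 5.3833
tip -9.5 [499. 372.]
tip 0 [499. 419.]
tip 9.5 [499. 465.]
405 228 [ 0.5356 -0.1791  0.0725] [ 0.5365 -0.1796  0.068 ]
612 228 [ 0.5397 -0.143   0.0725] [ 0.5406 -0.1426  0.068 ]
425 350 [ 0.5586 -0.1785  0.0725] [ 0.56  -0.179  0.068]
592 350 [ 0.562  -0.1485  0.0725] [ 0.5635 -0.1483  0.068 ]
425 255 [ 0.5409 -0.1763  0.0725] [ 0.5419 -0.1767  0.068 ]
590 255 [ 0.5442 -0.1473  0.0725] [ 0.5452 -0.147   0.068 ]
420 455 [ 0.5793 -0.1822  0.0725] [ 0.5812 -0.1828  0.068 ]
[(0.51, [283.0, 227.8, 296.1, 233.0]), (0.15, [229.9, 185.6, 261.6, 202.8])]
```

View pics/s2.png

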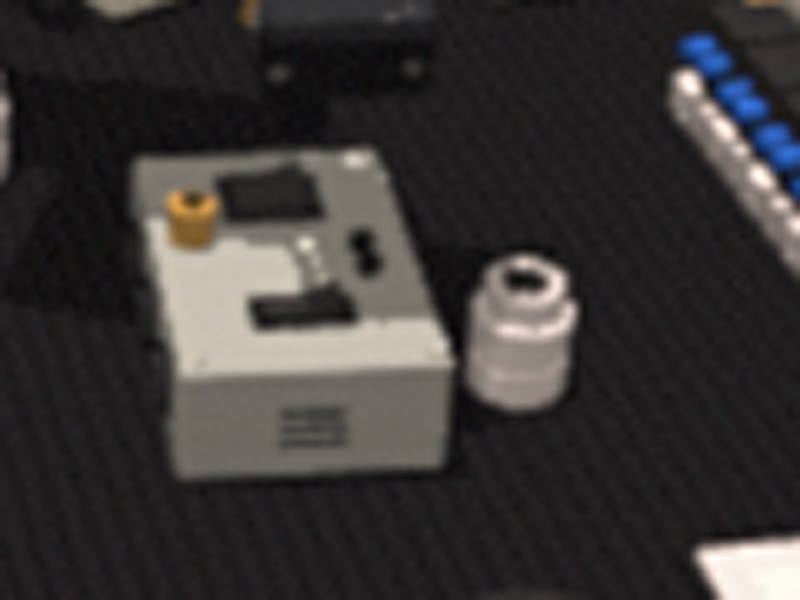

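The side crop still shows the main rocker with its raised corner at (290,165), the same as the off aux rocker, and no finger in contact. So the tip isn't down yet, and I'll keep feeling downward in small steps.

```bash

python3 -m inch '[0,0,0.015,0,0,0,0,0,0.03,0,0,0,0,0,0.03,0,0,0]' | grep -E 'pos|ft_f'
python3 - <<'E'
from h import *
o=get_obs();s=get_calibration("side")
print(proj("side",s,o["position"]+[0,0,-.022]),((proj("side",s,o["position"]+[0,0,-.022])-[250,200])*[800/120,600/90]).round())
print(((proj("side",s,o["position"]+[0,0,.048])-[250,200])*[800/120,600/90]).round())
print([((proj("side",s,p)-[250,200])*[800/120,600/90]).round() for p in ([.56,-.164,.0725],[.58,-.166,.0795],[.56,-.15,.0725],[.56,-.179,.0725])])
E
```

```text
position: [0.5745, -0.1668, 0.0893]
ft_force: [-0.1, -0.6, 0.4]
[293.79042053 229.18773747] [292. 195.]
[300.  67.]
[array([261., 185.]), array([304., 171.]), array([253., 169.]), array([270., 202.])]
```

```bash

python3 - <<'E'
from h import *
w=camera("wrist");s=camera("side")
g=lambda i:np.clip(255*(i/255.)**.45,0,255).astype(np.uint8)
a=cv2.resize(g(w[160:250,205:295,::-1]),(400,400),interpolation=cv2.INTER_CUBIC)
b=cv2.resize(g(s[190:250,265:325,::-1]),(400,400),interpolation=cv2.INTER_CUBIC)
cv2.imwrite("pics/c3.png",np.hstack([a,b]))
E
```

```text
(no output)
```

View pics/c3.png

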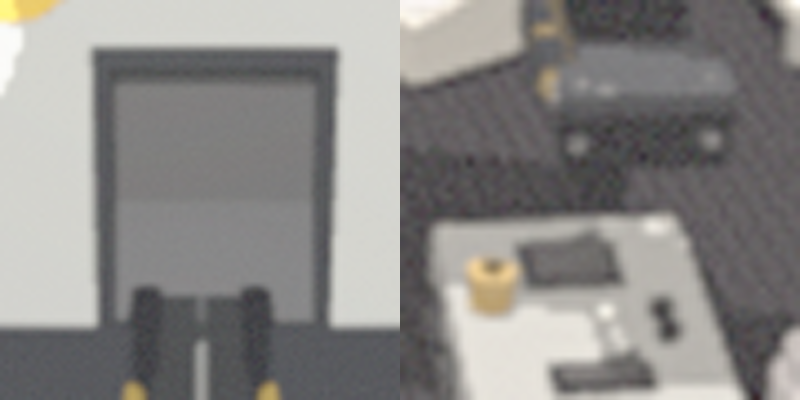

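In both views the gripper stands roughly 25–30 mm above the rocker, so the tips reach less far than assumed (left crop tip at (200,290); right crop shows body bottom at (640,165), above the box). I'll continue down by feel.

```bash

python3 -m inch '[0,0,0.04,0,0,0,0,0,0.08,0,0,0,0,0,0.1,0,0,0,0,0,0.1,0,0,0]' | grep -E 'pos|ft_f'
python3 -m inch '[0,0,0.02,0,0,0,0,0,0.04,0,0,0,0,0,0.04,0,0,0]' | grep -E 'pos|ft_f'
python3 -m inch '[0,0,0.015,0,0,0,0,0,0.03,0,0,0,0,0,0.03,0,0,0]' | grep -E 'pos|ft_f'
```

```text
position: [0.5743, -0.1667, 0.0809]
ft_force: [0.6, 0.2, 0.5]
position: [0.5745, -0.1668, 0.078]
ft_force: [-0.2, 0.0, 1.1]
position: [0.5745, -0.1668, 0.0758]
ft_force: [-0.3, 0.6, -0.1]
```

```bash

python3 -m inch '[0,0,0.015,0,0,0,0,0,0.025,0,0,0,0,0,0.025,0,0,0]' | grep -E 'pos|ft_f'
python3 -m inch '[0,0,0.015,0,0,0,0,0,0.025,0,0,0,0,0,0.025,0,0,0]' | grep -E 'pos|ft_f'
python3 - <<'E'
from h import *
w=camera("wrist");s=camera("side")
g=lambda i:np.clip(255*(i/255.)**.45,0,255).astype(np.uint8)
a=cv2.resize(g(w[160:250,205:295,::-1]),(400,400),interpolation=cv2.INTER_CUBIC)
b=cv2.resize(g(s[190:250,265:325,::-1]),(400,400),interpolation=cv2.INTER_CUBIC)
cv2.imwrite("pics/c4.png",np.hstack([a,b]))
E
```

```text
position: [0.5746, -0.1668, 0.0738]
ft_force: [0.4, -1.2, -0.0]
position: [0.5746, -0.1668, 0.0718]
ft_force: [0.9, 0.4, 0.3]
```

View pics/c4.png

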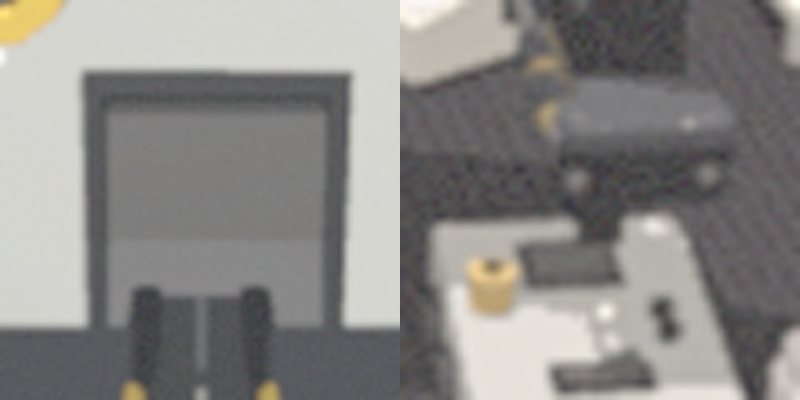

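The finger now shows in the side crop at (600,225), just above the rocker's raised end. Contact is close.

```bash

python3 -m inch '[0,0,0.015,0,0,0,0,0,0.025,0,0,0,0,0,0.025,0,0,0]' | grep -E 'pos|ft_f'
python3 -m inch '[0,0,0.015,0,0,0,0,0,0.025,0,0,0,0,0,0.025,0,0,0]' | grep -E 'pos|ft_f'
python3 -m inch '[0,0,0.015,0,0,0,0,0,0.025,0,0,0,0,0,0.025,0,0,0]' | grep -E 'pos|ft_f'
```

```text
position: [0.5745, -0.1668, 0.0698]
ft_force: [0.4, 0.5, -1.1]
position: [0.5745, -0.1668, 0.0678]
ft_force: [-0.3, 0.9, -0.3]
position: [0.5751, -0.167, 0.0662]
ft_force: [0.0, 1.3, 3.0]
```

```bash

python3 -m inch '[0,0,0.015,0,0,0,0,0,0.025,0,0,0,0,0,0.025,0,0,0]' | grep -E 'pos|ft_f'
python3 -m inch '[0,0,0.015,0,0,0,0,0,0.025,0,0,0,0,0,0.025,0,0,0]' | grep -E 'pos|ft_f'
```

```text
position: [0.5761, -0.1672, 0.0645]
ft_force: [2.8, 0.9, 3.4]
position: [0.5731, -0.1664, 0.0611]
ft_force: [-0.5, 0.1, 0.4]
```

```bash

python3 -m inch '[0,0,0.01,0,0,0,0,0,0.02,0,0,0,0,0,0.02,0,0,0]' | grep -E 'pos|ft_f'
python3 -m inch '[0,0,0.01,0,0,0,0,0,0.01,0,0,0]' | grep -E 'pos|ft_f'
```

```text
position: [0.5732, -0.1665, 0.0605]
ft_force: [-1.8, 0.6, 5.1]
position: [0.5732, -0.1664, 0.0604]
ft_force: [-3.2, 1.0, 10.0]
```

The rocker snapped over and bottomed out, with a rigid stop at 10 N. Next I calibrate the real tip in the tool frame from this contact, then lift.

```bash

python3 - <<'E'
from h import *
o=get_obs();c=get_calibration("wrist");p=hit("wrist",c,250,225.3,.0725);Rt=R.from_quat(o["tool_rot"])
print("tip edge",p,"in tool frame",Rt.inv().apply(p-o["position"]))
print("cam in tool",Rt.inv().apply(c["T"][:3,3]-o["position"]), o["q"])
E
python3 -m inch '[0,0,-0.5,0,0,0,0,0,-1,0,0,0,0,0,-1,0,0,0,0,0,-1,0,0,0]'
python3 - <<'E'
from h import *
w=camera("wrist");s=camera("side")
g=lambda i:np.clip(255*(i/255.)**.45,0,255).astype(np.uint8)
b=cv2.resize(g(s[190:250,265:325,::-1]),(400,400),interpolation=cv2.INTER_CUBIC)
a=cv2.resize(g(w[130:250,130:290,::-1]),(400,400),interpolation=cv2.INTER_CUBIC)
cv2.imwrite("pics/c5.png",np.hstack([a,b]))
Rt=pose(.37,np.radians(14))
o=get_obs();print(o["position"])
E
```

```text
tip edge [ 0.56218734 -0.1659099   0.0725    ] in tool frame [ 0.01101038 -0.00069015 -0.01209621]
cam in tool [ 0.07662357 -0.00065427 -0.17531735] [-4.69631656e-01  6.92343693e-01  1.61895239e+00 -5.71555494e-05
  8.33633346e-01 -1.92955107e+00]
time: 9.27
position: [0.5758, -0.1677, 0.1417]
tool_rot: [0.056, 0.998, -0.001, 0.002]
ft_force: [-0.1, 0.7, 0.3]
grip_width: 0.0003
grip_force: 0.0
[ 0.57349476 -0.16645465  0.13874603]
```

View pics/c5.png

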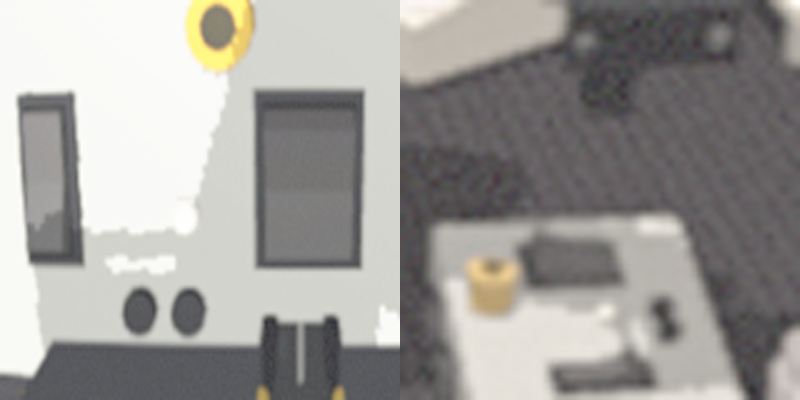

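The picture shows the main rocker now on: its raised corner is on the bush side at (540,235) in the right crop, and the aux is unchanged. Now over to the console.

```bash

python3 -m inch '[0.1,1,-0.1,0,0,0,0.1,1,-0.1,0,0,0,0.1,1,-0.1,0,0,0]'|grep pos
python3 -m inch '[0.1,1,-0.1,0,0,0,0.1,1,-0.1,0,0,0,0.1,1,-0.1,0,0,0]'|grep pos
python3 -m inch '[0.1,1,0,0,0,0,0.1,1,0,0,0,0,0.1,1,0,0,0,0]'|grep pos
python3 -m inch '[0.1,1,0,0,0,0,0.1,1,0,0,0,0,0.1,1,0,0,0,0]'|grep pos
python3 -m inch '[0.1,1,0,0,0,0,0.1,1,0,0,0,0,0.1,1,0,0,0,0,0.1,1,0,0,0,0]'|grep pos
python3 - <<'E'
from h import *
camera("top");Rt=pose(.37,np.radians(14));k=np.array([.5355,.2961,.066]);n=-Rt.as_matrix()[:,2];print(n)
print(get_obs()["position"],rows(k+.048*n,Rt))
E
```

```text
position: [0.5726, -0.0799, 0.1458]
position: [0.5742, 0.0001, 0.1542]
position: [0.5753, 0.0799, 0.1539]
position: [0.5769, 0.1598, 0.1541]
position: [0.5782, 0.2357, 0.1541]
[-0.2255504  -0.08748269  0.97029573]
[0.57834331 0.23440392 0.15424045] (array([0.744, 0.642, 0.522]), array([-0.038, -0.154, -0.304]))
```

```bash

python3 -m inch '[0.744,0.642,0.2,-0.038,-0.154,-0.304,0.744,0.642,0.3,-0.038,-0.154,-0.304,0.744,0.642,0.4,-0.038,-0.154,-0.304,0.744,0.642,0.5,-0.038,-0.154,-0.304,0.744,0.642,0.522,-0.038,-0.154,-0.304,0.744,0.642,0.522,-0.038,-0.154,-0.304,0.744,0.642,0.522,-0.038,-0.154,-0.304]'
python3 - <<'E'
from h import *
c=get_calibration("wrist");im=camera("wrist");o=get_obs()
cv2.imwrite("pics/w6.png",cv2.resize(im[:,:,::-1],(800,600),interpolation=cv2.INTER_CUBIC))
for t,z in (("reset_key",.066),("start_button",.066),("stop_mushroom",.076),("console",.055)):
    for d in cut_out("wrist",t)[:2]:
        ys,xs=np.nonzero(d["region"]);print(t,round(d["conf"],2),d["bbox"],xs.mean().round(1),ys.mean().round(1),hit("wrist",c,xs.mean(),ys.mean(),z).round(4))
E
```

```text
time: 11.33
position: [0.526, 0.2908, 0.1137]
tool_rot: [-0.18, 0.976, 0.023, 0.12]
ft_force: [0.2, 0.5, 1.3]
grip_width: 0.0005
grip_force: 0.0
reset_key 0.96 [235.8, 190.3, 274.2, 227.9] 254.2 207.8 [0.5345 0.2977 0.066 ]
reset_key 0.72 [160.4, 192.9, 190.2, 225.4] 176.2 208.8 [0.5583 0.2388 0.066 ]
start_button 0.91 [158.4, 192.0, 191.3, 226.6] 176.1 209.0 [0.5586 0.2388 0.066 ]
stop_mushroom 0.61 [86.5, 191.4, 125.4, 233.8] 104.6 211.6 [0.5774 0.1811 0.076 ]
```

View pics/w6.png

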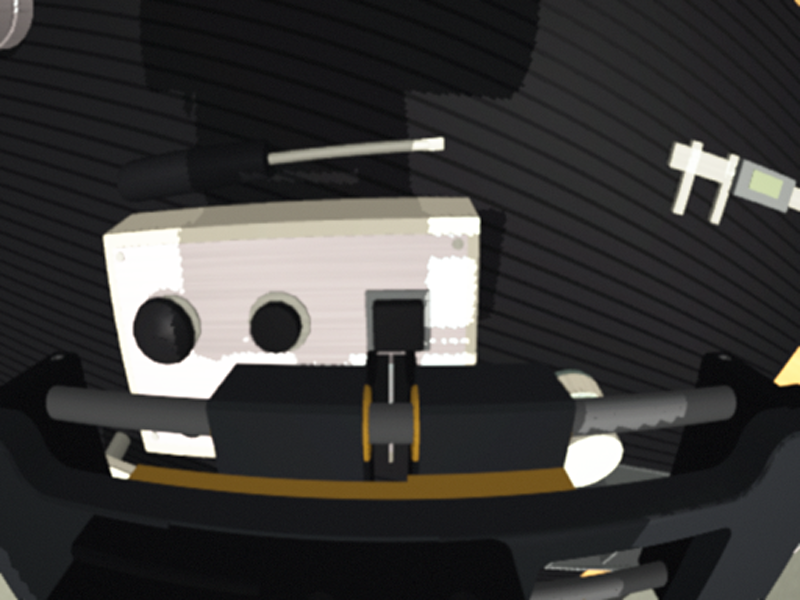

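The picture shows the reset key at (398,323), start at (277,326) and the mushroom at (165,330). The row is level in the image, so the yaw is right.

```bash

python3 - <<'E'
from h import *
Rt=pose(.375,np.radians(14));k=np.array([.535,.297,.066]);n=-Rt.as_matrix()[:,2]
print(get_obs()["position"],rows(k-.006*n,Rt),rows(k-.012*n,Rt))
E
```

```text
[0.52694864 0.29245342 0.11447473] (array([0.038, 0.016, 0.69 ]), array([-0.001,  0.002, -0.005])) (array([0.039, 0.017, 0.765]), array([-0.001,  0.002, -0.005]))
```

```bash

python3 -m inch '[0.038,0.016,0.3,0,0,0,0.038,0.016,0.5,0,0,0,0.038,0.016,0.6,0,0,0,0.038,0.016,0.66,0,0,0,0.038,0.016,0.66,0,0,0]'|grep -E "pos|ft"
python3 -m inch '[0,0,0.03,0,0,0,0,0,0.05,0,0,0,0,0,0.05,0,0,0]'|grep -E "pos|ft"
python3 -m inch '[0,0,0.02,0,0,0,0,0,0.03,0,0,0,0,0,0.03,0,0,0]'|grep -E "pos|ft"
python3 -m inch '[0,0,0.02,0,0,0,0,0,0.03,0,0,0,0,0,0.03,0,0,0]'|grep -E "pos|ft"
```

```text
position: [0.5347, 0.2975, 0.0613]
ft_force: [0.7, 1.2, -0.1]
position: [0.5359, 0.298, 0.0587]
ft_force: [-0.1, 0.6, 0.4]
position: [0.5365, 0.2983, 0.0564]
ft_force: [0.1, 0.2, 1.7]
position: [0.5371, 0.2985, 0.0538]
ft_force: [-0.2, 0.5, 3.0]
```

```bash

python3 -m inch '[0,0,0.015,0,0,0,0,0,0.025,0,0,0,0,0,0.025,0,0,0]'|grep -E "pos|ft"
python3 -m inch '[0,0,0.006,0,0,0,0,0,0.012,0,0,0,0,0,0.012,0,0,0]'|grep -E "pos|ft"
```

```text
position: [0.5374, 0.2986, 0.0525]
ft_force: [-1.9, -0.8, 8.9]
position: [0.5374, 0.2987, 0.0524]
ft_force: [-3.6, -1.4, 14.4]
```

```bash

python3 -m inch '[0,0,-0.1,0,0,0,0,0,-0.25,0,0,0,0,0,-0.35,0,0,0,0,0,-0.35,0,0,0]'|grep -E "pos|ft"
python3 -m inch '[0,-0.8,0,0,0,0,0,-0.8,0,0,0,0,0,-0.8,0,0,0,0,0,-0.8,0,0,0,0]'|grep -E "pos|ft"
python3 - <<'E'
from h import *
Rt=pose(.375,np.radians(14));k=np.array([.5585,.238,.066]);n=-Rt.as_matrix()[:,2]
print(get_obs()["position"],rows(k-.006*n,Rt),rows(k-.012*n,Rt))
c=get_calibration("wrist");im=camera("wrist")
for t in("reset_key","start_button"):
    for d in cut_out("wrist",t)[:2]:
        ys,xs=np.nonzero(d["region"]);print(t,round(d["conf"],2),d["bbox"],hit("wrist",c,xs.mean(),ys.mean(),.066).round(4))
E
```

```text
position: [0.5311, 0.2962, 0.0794]
ft_force: [-0.4, -0.3, 0.3]
position: [0.5543, 0.2353, 0.0775]
ft_force: [-0.4, -0.1, 0.7]
[0.55426464 0.23529517 0.07746988] (array([-0.025,  0.012,  0.229]), array([-0.001,  0.001, -0.006])) (array([-0.024,  0.013,  0.304]), array([-0.001,  0.001, -0.006]))
reset_key 0.66 [322.9, 209.4, 366.4, 242.1] [0.5298 0.2962 0.066 ]
reset_key 0.44 [106.0, 130.9, 396.9, 312.0] [0.5277 0.228  0.066 ]
start_button 0.68 [233.7, 207.9, 271.4, 234.1] [0.5502 0.236  0.066 ]
```

```bash

python3 -m inch '[-0.024,0.013,0.1,0,0,0,-0.024,0.013,0.2,0,0,0,-0.024,0.013,0.22,0,0,0,-0.024,0.013,0.22,0,0,0]'|grep -E "pos|ft"
python3 -m inch '[0,0,0.03,0,0,0,0,0,0.05,0,0,0,0,0,0.05,0,0,0]'|grep -E "pos|ft"
python3 -m inch '[0,0,0.02,0,0,0,0,0,0.03,0,0,0,0,0,0.03,0,0,0]'|grep -E "pos|ft"
python3 -m inch '[0,0,0.02,0,0,0,0,0,0.03,0,0,0,0,0,0.03,0,0,0]'|grep -E "pos|ft"
```

```text
position: [0.5586, 0.24, 0.0599]
ft_force: [-0.4, -0.5, 0.1]
position: [0.5601, 0.2402, 0.0572]
ft_force: [-0.6, 1.7, 1.8]
position: [0.5606, 0.2403, 0.0551]
ft_force: [-2.3, 1.6, 2.3]
position: [0.5612, 0.2405, 0.0526]
ft_force: [-1.8, 2.0, 4.0]
```

```bash

python3 -m inch '[0,0,0.012,0,0,0,0,0,0.02,0,0,0,0,0,0.02,0,0,0]'|grep -E "pos|ft"
python3 -m inch '[0,0,0.006,0,0,0,0,0,0.012,0,0,0,0,0,0.012,0,0,0]'|grep -E "pos|ft"
```

```text
position: [0.5613, 0.2405, 0.0524]
ft_force: [-5.6, -0.4, 12.7]
position: [0.5613, 0.2406, 0.0523]
ft_force: [-7.7, -0.4, 19.7]
```

```bash

python3 -m inch '[0,0,-0.1,0,0,0,0,0,-0.25,0,0,0,0,0,-0.6,0,0,0,0,0,-1,0,0,0,0,0,-1,0,0,0,0,0,-1,0,0,0]'
python3 -m inch '[0.8,0,-1,0,0,0,0.8,0,-1,0,0,0,0.8,0,-1,0,0,0,0.8,0,-1,0,0,0,0.8,0,-1,0,0,0,0.8,0,-1,0,0,0]'|grep -E 'pos|ft'
python3 - <<'E'
from h import *
c=get_calibration("wrist");im=camera("wrist");cv2.imwrite("pics/w9.png",cv2.resize(im[:,:,::-1],(800,600),interpolation=cv2.INTER_CUBIC))
for t in("reset_key","start_button"):
    for d in cut_out("wrist",t)[:1]:
        ys,xs=np.nonzero(d["region"]);print(t,d["bbox"],hit("wrist",c,xs.mean(),ys.mean(),.066).round(4))
E
```

```text
time: 16.15
position: [0.5453, 0.2334, 0.13]
tool_rot: [-0.182, 0.975, 0.023, 0.124]
ft_force: [-0.8, -1.3, 0.3]
grip_width: 0.0002
grip_force: 0.0
position: [0.4689, 0.204, 0.1891]
ft_force: [0.4, -0.3, 0.5]
reset_key [293.9, 221.9, 321.8, 232.0] [0.526  0.2948 0.066 ]
start_button [244.8, 223.6, 257.4, 226.3] [0.5448 0.2345 0.066 ]
```

View pics/w9.png

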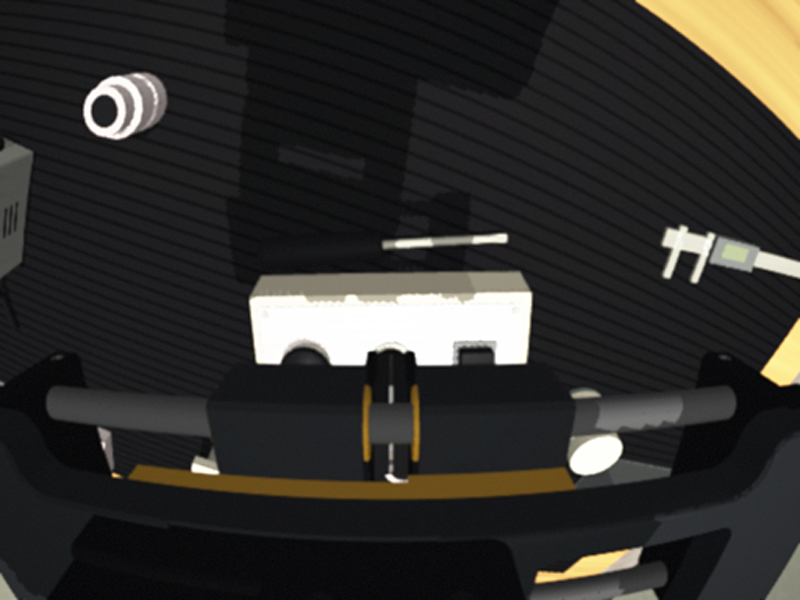

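The console, screwdriver and part are undisturbed, and the arm is clear. Console front edge runs from (250,300) to (530,290).

```bash
python3 -c "
from rig import *
print(hand_in())"
```

```text
the job is handed in; nothing more can be done
None
```

I switched the main rocker on, then pressed the reset key and then the start button down to their stops and released each one. I handed the job in after about 17 s with the arm clear; the last pictures showed nothing moved, though the gripper hid part of the button row.

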